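# Load a specimen carrier under a sprung dust flap

## Robot

A 6-joint arm with a two-finger parallel gripper is mounted at the origin on the work surface. World frame = base frame: x ahead of the robot, y to its left, z up, the work surface at z = 0. Lengths are in m, angles in degrees, forces in N, time in s.
With the tool pointing down it reaches from about 0.325 to 0.9 m from the base axis. Payload 6.1 kg.
Tool frame: the origin (TCP) lies at the very end of the fingers, on their centre line; the grasp point (between the pads) lies 19 mm behind it; z points along the fingers, y is the direction in which the jaws open and shut (so a half turn about z gives the same grasp; the last joint's range is limited). The gripper opens to 85 mm and grips with 20 to 120 N. Pads are 22 mm wide; open, the fingers measure 114 mm over their backs; the gripper's body (76 mm by 85 mm) begins 54 mm behind the grasp point. The pads swing forward as they close: fully open they stand 13 mm farther back than shut.
Start: joints at [67.431, 12.628, 87.462, -0, 79.91, -7.225], TCP at [0.165, 0.603, 0.231] pointing down, gripper open.
Joint ranges: [-170.65, 170.65], [-52.31, 119.04], [5.05, 147.46], [-71.25, 251.25], [11.57, 151.72], [-153.62, 153.62]. Speed limits (degrees/s): [147.25, 147.25, 172.46, 180, 180, 180].

## Interface

Orientations are given as a 3x3 rotation matrix whose columns are the frame's x, y, z axes.
In Python, from bench import env, grab_frame, job gives the robot as it stands.
- The arm moves only by the tool arm_command, never from a script. Its argument "plan" is a list of rows, each a list of 7 numbers: the closure, from -1 (fully open) to 1 (shut), then the shift along the world's x, y, z in cm, then the turn, a rotation vector about the world's x, y, z in rad. A call has 1 to 5 rows; each row is the pose to reach, as a shift and turn from the pose commanded when the call began; what a row does not reach only later rows make up. A row lasts 1/12 s, in which the tool goes at most 41.7 mm and 7.16 degrees, less where a joint would pass 70% of its speed; a pose out of reach is approached as far as the arm can. A call with a gripper value outside its range is refused whole. The fingers move at their own pace and stop on an object; the grip force is fixed at half the most. Time passes only in rows, so rows that repeat a pose let the fingers close. It gives the time, the measured TCP pose, the force and the opening at its end, in the units of the state.
- env.read_state(): the state, without advancing time (a new reading comes with each control period).
- grab_frame(name): name is "scene" or "side" or "wrist"; returns a dict with "img" (420x560x3 uint8, blue, green, red), "z_map" (420x560 float32, m along the optical axis (not along the pixel's ray), 0 where there is no reading), "K" (3x3 intrinsics, pixels), "world_from_camera" (4x4, takes a point from camera to world coordinates). Camera axes: x right, y down, z forward; pixel columns grow to the right and rows downward; lengths in m; the calibration is good to about 2 mm. The wrist camera is an equidistant fisheye: a pixel r from the principal point sees the ray r / f radians off the axis. A picture is of the moment at which its call begins.
- job.finish_job(): hands the job in, once; it reports no verdict.
The state is a dict: "clock": time; "joint_pos": joint angles; "dq": joint speeds; "joint_efforts": joint torques, N m; "position": TCP position; "eef_rot": TCP orientation; "wrist_force": force on the tool from outside, world axes, zero at the start; "ft_torque": the same for the moment, N m; "width": finger opening in m.
Only numpy, scipy, OpenCV 4.12 (cv2) and the standard library are available. Lean on these libraries where they do the work, as an engineer would, in place of code of your own. Each camera call takes 0.05 s, during which the arm holds its last target. There are 200 camera calls.

## Task

Load the polished specimen into the white dust chamber: with one fingertip press the yellow paddle down and keep it down so that the blue flap stays up, and meanwhile, with the other fingertip, push the carrier by its red tab along its lane under the open flap until its nose is home against the stop inside. The flap must not touch the carrier or specimen, and the carrier is only pushed, never pinched or lifted. Then take the hand away so that the flap springs shut, leaving everything else where it stands.

Things in the scene. Friction and masses are not known exactly. Their poses are not given: they have to be found in the camera images.
- station: Fixed loading station: grey base plate 8 mm thick with a white dust chamber. Origin on the table under the flap's hinge line, on the lane's centre line; x along the lane into the chamber, y to the left, z up. Plate: x -142 to +84, y -89 to +126 mm. Chamber: x -6 to +76, y -28 to +28 mm, top at z = 81 mm, clear roof. Hinge line: along y at x = 0, z = 72 mm, ending at y = 40 mm.
- rocker (a joint): Angle (rad) of the sprung rocker that bears flap and paddle: 0 = flap shut (hanging upright), hard stop at 0.85. The flap swings up and inwards as the paddle goes down; above 0.65 the specimen passes freely under it. The spring shuts it: torque about 0.10 N m shut, 0.25 N m open, so about 2.5 N far out on the paddle or 6 N close to the hinge holds it open.
- carrier: Loose aluminium carrier in the lane, 84 x 40 mm, base 6 mm thick, about 0.35 kg; origin at the centre of its underside, x towards its nose. Red upright tab 6 mm thick, 36 wide, 36 tall at the rear (x -42 to -36 mm). Resin specimen 25 mm across fixed at x = +26.5 mm, polished top 19 mm up. Nose lip at x = +42 mm, 16 mm tall. At the start the nose is 6 to 22 mm before the flap.
- tab (a point): Push point: centre line of the red tab's rear face, 26 mm above the carrier's underside.
- mount_a: Bystander: spare black resin mount, 25 mm across, 19 mm tall, standing on the station's base plate on the other side of the lane from the paddle; origin at its underside. Leave alone.
- mount_b: Bystander: spare dark green resin mount, same size, beside the first. Leave alone.
- block: Bystander: round steel hardness reference block, 60 mm across, 15 mm tall.
- jar: Bystander: amber jar, 56 mm across, 75 mm tall.
- driver: Bystander: screwdriver lying on the table.
- mouse: Bystander: black computer mouse, 100 x 60 x 24 mm.
- bin: Bystander: open blue bin, 130 x 100 x 45 mm.
- mouth (a point): Point on the lane floor (8 mm above the table) under the shut flap. The lane runs up to it along the station's x from x = -133 mm, between two aluminium rails 6 mm tall and 43 mm apart.
- stop (a point): Point on the lane floor at the foot of the stop inside the chamber, 66 mm beyond the mouth. With the nose against it the carrier's origin is at x = +24 mm of the station and the red tab's rear face at x = -18 mm, still outside the flap, which shuts over the carrier's low middle part without touching it.
- paddle_end (a point): Point on the top of the yellow flat paddle (3 mm thick, left of the lane, station y 36 to 118 mm), 10 mm from its free end, mid-width. Shut, the paddle slopes up towards the robot at 46 degrees, from x = -43, z = 50 to x = -120, z = 130 mm (station axes). Pressed level (0.80 rad) it spans x -125 to -14, top at z = 26 mm: a pressing fingertip can slide along it towards the hinge while it stays down.
- flap_edge (a point): Middle of the lower edge of the blue flap, which is 38 mm wide, 53 mm long, 3 mm thick and hangs from the hinge line across the mouth. Shut, this point is 19 mm above the table.

How it is judged (in metres and radians):
On the way, in this order (a step that is already met when the one before it is completed fails the run):
1. a finger holds the paddle down, flap open, while the carrier's nose is still outside (value of joint rocker above 0.5 rad and contact force between the fingers and rocker above 0.3 N and x of carrier in the frame of station below -0.036 m), for 0.1 s.
2. with the flap held open by a finger, the fingers push the carrier under it (value of joint rocker above 0.5 rad and contact force between the fingers and rocker above 0.3 N and contact force between the fingers and carrier above 0.2 N and x of carrier in the frame of station between -0.025 and 0.015 m), for 0.05 s.
3. the carrier is home against the stop (x of carrier in the frame of station between 0.02 and 0.027 m and y of carrier in the frame of station between -0.004 and 0.004 m), for 0.1 s.
At the end, for the whole second after the job is handed in: The carrier lies flat at rest in the lane, its nose within 4 mm of the stop, the flap shut (rocker below 0.06 rad) and the hand clear (all of step 3 and value of joint rocker below 0.06 rad and linear speed of carrier below 0.01 m/s and angle between carrier's own z axis and vertical below 0.05 rad and height (world z) of carrier below 0.012 m); the robot touches nothing.
It fails at once if the flap touches the carrier or its specimen (over 0.5 N) (contact force between rocker and carrier above 0.5 N).
It fails at once if the carrier is lifted (8 mm) or tipped (0.25 rad) (height (world z) of carrier above 0.016 m or angle between carrier's own z axis and vertical above 0.25 rad).
It fails at once if a bystander is moved by more than 15 mm (distance of any of mount_a, mount_b, block, jar, driver, mouse, bin from where it was at the start of the episode above 0.015 m).
It also fails if it takes over 48 s, if anything falls off the work surface, if the arm or the gripper's body presses on something with over 40 N, if the wrist force passes 120 N, or if a joint passes its speed limit or range.

## Working session

There is one attempt and no reset: what is moved stays moved. The work goes in short steps, Python scripts to look and compute and a tool call to move; the robot and the scene stay as the last step left them, time stands still between calls to the robot, and variables do not carry over. Pictures are saved under pics/ and viewed, about 8 in all and at most 12, crops included, and the job is handed in when it is done.

Besides the shell and the picture viewer there is one more tool, called after "Request:" as name(argument=value, ...) on one line, values as JSON. arm_command: Moves the arm, as the interface text tells. Its arguments: {"type":"object","properties":{"plan":{"type":"array","items":{"type":"array","items":{"type":"number"}}}},"required":["plan"]}

```bash
mkdir -p pics
cat > h.py <<'E'
import numpy as np, cv2, sys
from bench import env, grab_frame, job
def pts(f):
    z=f["z_map"];K=f["K"];v,u=np.mgrid[:z.shape[0],:z.shape[1]]
    P=np.stack([(u-K[0,2])/K[0,0]*z,(v-K[1,2])/K[1,1]*z,z],-1)
    T=f["world_from_camera"];return P@T[:3,:3].T+T[:3,3]
E
python3 - <<'E'
from h import *
a=grab_frame("scene");b=grab_frame("side")
for n,f in(("scene",a),("side",b)):
    cv2.imwrite(f"pics/{n}0.png",f["img"]);np.savez(f"{n}0.npz",**f)
    print(n,f["K"][0,0],f["world_from_camera"].round(3).tolist())
s=env.read_state();print(s["clock"],s["position"],s["width"])
E
```

```text
scene 484.9986357586743 [[0.28, 0.765, -0.58, 1.306], [0.96, -0.228, 0.163, -0.317], [-0.007, -0.603, -0.798, 1.13], [0.0, 0.0, 0.0, 1.0]]
side 408.63691422239805 [[0.724, -0.477, 0.498, -0.057], [-0.69, -0.498, 0.525, -0.723], [-0.002, -0.724, -0.69, 0.922], [0.0, 0.0, 0.0, 1.0]]
0.1 [0.16516932 0.60221137 0.23029218] 0.08562081412460766
```

View pics/scene0.png

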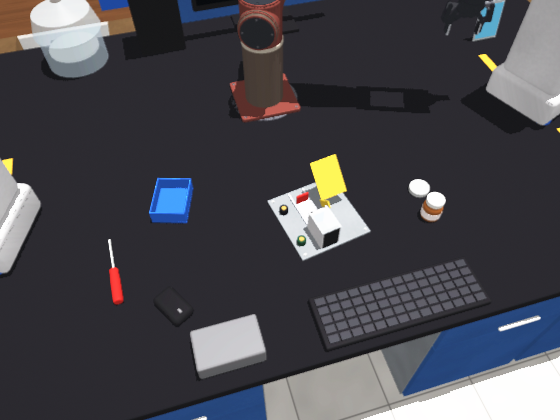

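View pics/side0.png

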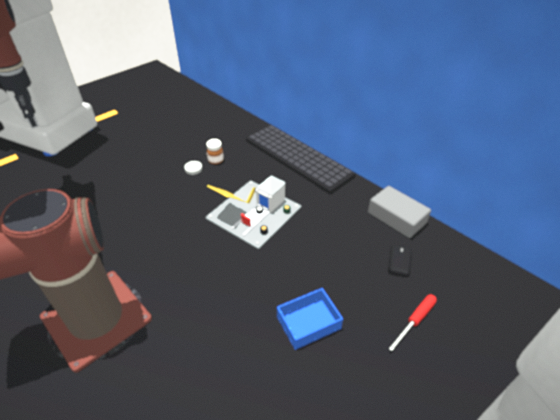

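The scene view shows the station plate around (318,217), the yellow paddle at (328,178), the red tab at (302,199) and the chamber at (323,228). The mounts are at (284,210) and (301,240). The side view shows the plate around (253,212).

```bash
cat > m.py <<'E'
from h import *
for n in("scene","side"):
    f=dict(np.load(n+"0.npz"));P=pts(f);I=f["img"];hsv=cv2.cvtColor(I,cv2.COLOR_BGR2HSV).astype(int)
    H,S,V=hsv[...,0],hsv[...,1],hsv[...,2]
    roi=np.zeros(H.shape,bool)
    if n=="scene": roi[150:260,262:375]=1
    else: roi[170:250,200:308]=1
    ok=roi&(f["z_map"]>0)
    pl=ok&(abs(P[...,2]-.008)<.005)&(S<60)&(V>90)
    pl=cv2.morphologyEx(pl.astype(np.uint8),cv2.MORPH_OPEN,np.ones((2,2)))>0
    r=cv2.minAreaRect(P[pl][:,:2].astype(np.float32)*1000);print(n,"plate",pl.sum(),r,"z",np.median(P[pl][:,2]))
    print(cv2.boxPoints(r).round(0).tolist())
    for c,m in(("red",((H<8)|(H>172))&(S>150)&(V>90)),("yel",(H>22)&(H<35)&(S>150)),("blue",(H>105)&(H<130)&(S>130)&(V>60)),("white",(S<40)&(V>150)&(P[...,2]>.06))):
        q=P[m&ok]
        if len(q):print(c,len(q),"med",np.median(q,0).round(4),"min",np.percentile(q,3,axis=0).round(4),"max",np.percentile(q,97,axis=0).round(4))
    cv2.imwrite(f"pics/{n}c.png",cv2.resize(I[145:265,255:380] if n=="scene" else I[165:255,195:310],None,fx=5,fy=5,interpolation=2))
E
python3 m.py
python3 - <<'E'
import cv2,numpy as np
a=cv2.imread('pics/scenec.png');b=cv2.imread('pics/sidec.png')
a=cv2.resize(a,(400,384));b=cv2.resize(b,(400,313));b=cv2.copyMakeBorder(b,0,71,0,0,0)
cv2.imwrite('pics/both.png',np.hstack([a,b]))
E
```

```text
scene plate 2740 ((888.3455200195312, -69.8392333984375), (284.20648193359375, 928.9552612304688), 76.35626220703125) z 0.00797422551113558
[[403.0, -98.0], [1306.0, -317.0], [1373.0, -41.0], [470.0, 178.0]]
red 78 med [ 0.491  -0.0174  0.0314] min [ 0.4845 -0.0341  0.0182] max [ 0.4943 -0.0019  0.0446]
yel 1123 med [0.4838 0.0571 0.0876] min [0.443  0.0195 0.0457] max [0.5431 0.1021 0.1275]
white 589 med [ 0.6157 -0.001   0.0804] min [ 0.5757 -0.0285  0.0642] max [0.6528 0.0306 0.0846]
side plate 2260 ((247.25003051757812, -256.65380859375), (1073.9644775390625, 295.3793029785156), 41.53949737548828) z 0.007328472124447816
[[-253.0, -502.0], [-57.0, -723.0], [747.0, -11.0], [551.0, 210.0]]
red 45 med [ 0.4837 -0.0192  0.0337] min [ 0.4804 -0.0312  0.0183] max [ 0.4864 -0.0038  0.0439]
yel 44 med [0.5305 0.0782 0.0599] min [ 0.4398  0.0188 -0.0032] max [0.5552 0.2111 0.1288]
blue 65 med [ 0.5744 -0.0043  0.0435] min [ 0.5708 -0.0191  0.0263] max [0.5779 0.0105 0.0616]
white 413 med [ 0.6055 -0.0036  0.0792] min [ 0.5662 -0.0307  0.0627] max [0.6479 0.0283 0.0833]
```

View pics/both.png

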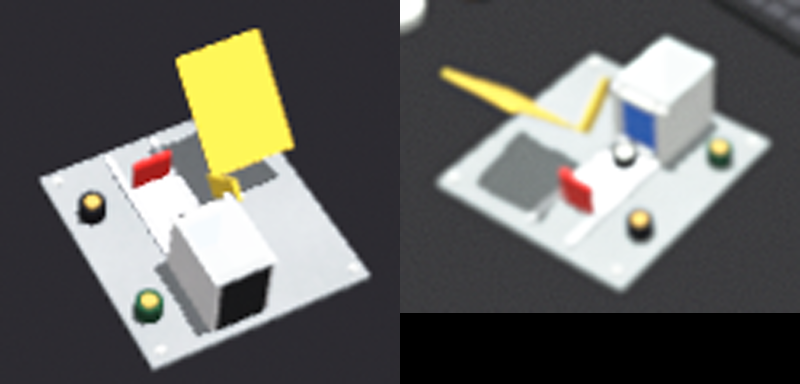

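```bash
cat >> m.py <<'E'
    print("----")
    pl=ok&(abs(P[...,2]-.008)<.004)&(S<60)&(V>90)
    q=P[pl][:,:2]; c=np.median(q,0); q=q[np.linalg.norm(q-c,axis=1)<.2]
    r=cv2.minAreaRect(q.astype(np.float32)*1000);print(n,"plate",r,cv2.boxPoints(r).round(0).tolist())
    # chamber top
    t=P[ok&(abs(P[...,2]-.081)<.003)&(S<40)&(V>150)][:,:2];print("top",cv2.minAreaRect(t.astype(np.float32)*1000))
    # in station frame
    th=np.radians(r[2]);
    ang=[(th+k*np.pi/2+np.pi)%(2*np.pi)-np.pi for k in range(4)]; th=min(ang,key=abs)
    R=np.array([[np.cos(th),-np.sin(th)],[np.sin(th),np.cos(th)]])
    O=np.array(r[0])/1000-R@np.array([-.029,.0185]);print("yaw",np.degrees(th),"origin",O)
    L=P.copy();L[...,:2]=(P[...,:2]-O)@R
    for cn,m in(("red",((H<8)|(H>172))&(S>150)&(V>90)),("yel",(H>22)&(H<35)&(S>150)&(P[...,2]>.03)),("blue",(H>105)&(H<130)&(S>130)&(V>60)),("white",(S<40)&(V>150)&(P[...,2]>.076))):
        q=L[m&ok]
        if len(q):print(cn,len(q),"med",np.median(q,0).round(4),"min",np.percentile(q,4,axis=0).round(4),"max",np.percentile(q,96,axis=0).round(4))
E
python3 m.py|grep -A8 -e ----
```

```text
----
scene plate ((545.8209228515625, 10.899345397949219), (229.60855102539062, 218.52662658691406), 9.241304397583008) [[415.0, 100.0], [450.0, -115.0], [677.0, -79.0], [642.0, 137.0]]
top ((614.014404296875, 3.123046875), (80.68182373046875, 58.541229248046875), 9.892208099365234)
yaw 9.241304397583 origin [ 0.57741549 -0.00270335]
red 78 med [-0.088  -0.0001  0.0314] min [-0.0926 -0.0175  0.0191] max [-0.0855  0.0153  0.0443]
yel 1090 med [-0.0823  0.0736  0.0886] min [-0.1186  0.0342  0.0534] max [-0.0413  0.1132  0.1264]
white 512 med [ 0.039  -0.0015  0.0808] min [ 0.0015 -0.0277  0.0771] max [0.0742 0.0255 0.0845]
side plate 2260 ((247.25003051757812, -256.65380859375), (1073.9644775390625, 295.3793029785156), 41.53949737548828) z 0.007328472124447816
[[-253.0, -502.0], [-57.0, -723.0], [747.0, -11.0], [551.0, 210.0]]
--
----
side plate ((544.772705078125, 11.241195678710938), (234.0128936767578, 221.7571258544922), 9.291277885437012) [[411.0, 102.0], [447.0, -117.0], [678.0, -79.0], [642.0, 140.0]]
top ((573.6046142578125, -2.9609413146972656), (157.86480712890625, 62.398929595947266), 6.327206134796143)
yaw 9.291277885437003 origin [ 0.57637913 -0.00233394]
red 45 med [-0.0944 -0.0015  0.0337] min [-0.0966 -0.0136  0.0186] max [-0.0912  0.0128  0.0438]
yel 28 med [-0.0536  0.0453  0.073 ] min [-0.1236  0.0289  0.0552] max [-0.0161  0.1139  0.1288]
blue 65 med [-0.0024 -0.0014  0.0435] min [-0.0048 -0.0161  0.0267] max [0.0001 0.0132 0.0609]
white 311 med [ 0.0334 -0.0031  0.0798] min [-0.0048 -0.0298  0.0765] max [0.0714 0.0244 0.0833]
```

```bash
cat > g.py <<'E'
from h import *
from scipy.spatial.transform import Rotation as Ro
O=np.array([.577,-.0025]);Y=np.radians(9.27);C,Sn=np.cos(Y),np.sin(Y);R2=np.array([[C,-Sn],[Sn,C]])
def want(lean):
    t=np.radians(lean);u=np.array([C,Sn,0]);z=np.sin(t)*u+np.array([0,0,-np.cos(t)])
    y=np.array([-Sn,C,0]);return z,y
def go(xs,ys,z,lean=25):
    s=env.read_state();R=np.array(s["eef_rot"]);p=np.array(s["position"])
    zz,y=want(lean)
    t=np.r_[R2@[xs,ys]+O,z];print("d cm",((t-p)*100).round(2))
    for sg in(1,-1):
        W=np.c_[np.cross(sg*y,zz),sg*y,zz];rv=Ro.from_matrix(W@R.T).as_rotvec();print("rv",rv.round(3),np.degrees(np.linalg.norm(rv)).round(1))
    L=R2.T@(p[:2]-O);print("station",L.round(4),p[2].round(4),"F",np.round(s["wrist_force"],1),"w",s["width"],"t",s["clock"],"q",np.round(s["joint_pos"],0))
E
python3 - <<'E'
from g import *
go(-.112,.041,.24)
print(np.round(env.read_state()["eef_rot"],3))
a=dict(np.load("scene0.npz"));P=pts(a)
print("jar",P[197:212,428:436].reshape(-1,3).mean(0),"lid",P[188,419])
E
```

```text
d cm [ 29.47 -58.23   0.97]
rv [-0.022 -0.439  0.423] 35.0
rv [ 0.601 -0.034 -2.655] 156.0
station [-0.309   0.6632] 0.2303 F [-0.2 -0.6  0.3] w 0.08562081412460766 t 0.1 q [67. 13. 88. -0. 80. -7.]
[[-0.964  0.265 -0.001]
 [ 0.265  0.964 -0.002]
 [ 0.    -0.002 -1.   ]]
jar [0.65150354 0.29657064 0.08413635] lid [0.54330432 0.3294917  0.0151188 ]
```

Request:
arm_command(plan=[[-0.6, 29.5, -58.2, 4, -0.022, -0.439, 0.423], [-0.6, 29.5, -58.2, 4, -0.022, -0.439, 0.423], [-0.6, 29.5, -58.2, 4, -0.022, -0.439, 0.423], [-0.6, 29.5, -58.2, 4, -0.022, -0.439, 0.423], [-0.6, 29.5, -58.2, 4, -0.022, -0.439, 0.423]])

```text
clock: 0.52
position: [0.2596, 0.4158, 0.2435]
eef_rot: [[-0.892, -0.167, 0.42], [-0.152, 0.986, 0.07], [-0.426, -0.001, -0.905]]
wrist_force: [-0.4, -1.0, 1.4]
width: 0.0687
```

```bash
python3 -c "
from g import *
go(-.112,.041,.27)"
```

```text
d cm [ 20.03 -39.59   2.65]
rv [ 0.001  0.004 -0.006] 0.4
rv [-1.313 -0.216  2.839] 179.7
station [-0.2459  0.464 ] 0.2435 F [-0.4 -1.   1.4] w 0.06867456844961171 t 0.5167 q [ 62. -18. 119. -22.  65. -31.]
```

Request:
arm_command(plan=[[-0.6, 19.9, -39.3, 2.5, 0, 0, 0], [-0.6, 19.9, -39.3, 2.5, 0, 0, 0], [-0.6, 19.9, -39.3, 2.5, 0, 0, 0], [-0.6, 19.9, -39.3, 2.5, 0, 0, 0], [-0.6, 19.9, -39.3, 2.5, 0, 0, 0]])

```text
clock: 0.93
position: [0.3532, 0.2303, 0.2558]
eef_rot: [[-0.894, -0.164, 0.418], [-0.148, 0.987, 0.07], [-0.424, 0.001, -0.906]]
wrist_force: [0.6, -0.2, -0.2]
width: 0.0684
```

```bash
python3 -c "
from g import *
go(-.112,.041,.22)"
```

```text
d cm [ 10.66 -21.04  -3.58]
rv [-0.001  0.001 -0.003] 0.2
rv [-1.31  -0.217  2.845] 179.9
station [-0.1834  0.2658] 0.2558 F [ 0.6 -0.2 -0.2] w 0.06843857550143302 t 0.9333 q [ 29. -39. 131.  -9.  64. -68.]
```

Request:
arm_command(plan=[[-0.6, 10.6, -20.9, -2.5, 0, 0, 0], [-0.6, 10.6, -20.9, -2.5, 0, 0, 0], [-0.6, 10.6, -20.9, -2.5, 0, 0, 0], [-0.6, 10.6, -20.9, -2.5, 0, 0, 0], [-0.6, 10.6, -20.9, -2.5, 0, 0, 0]])

```text
clock: 1.35
position: [0.4474, 0.0446, 0.2339]
eef_rot: [[-0.894, -0.161, 0.419], [-0.145, 0.987, 0.069], [-0.424, 0.001, -0.905]]
wrist_force: [1.2, 1.1, 0.6]
width: 0.068
```

Request:
arm_command(plan=[[-0.6, 0.5, -1, -0.3, 0, 0, 0], [-0.6, 0.5, -1, -0.3, 0, 0, 0]])

```text
clock: 1.52
position: [0.4523, 0.0333, 0.2296]
eef_rot: [[-0.896, -0.155, 0.415], [-0.14, 0.988, 0.066], [-0.421, 0.001, -0.907]]
wrist_force: [-0.7, -0.0, -0.1]
width: 0.0685
```

```bash
python3 -c "
from g import *
go(-.112,.041,.15)
f=grab_frame('wrist');cv2.imwrite('pics/w1.png',f['img']);np.savez('w1.npz',**f)
f=grab_frame('side');cv2.imwrite('pics/s1.png',cv2.resize(f['img'][100:260,150:330],None,fx=4,fy=3.6))
"
```

```text
d cm [ 0.76 -1.33 -7.96]
rv [-0.001 -0.002  0.006] 0.4
rv [ 1.305  0.211 -2.843] 179.6
station [-0.1173  0.0554] 0.2296 F [-0.7 -0.  -0.1] w 0.06854961817113464 t 1.5167 q [ -12.  -35.  131.   10.   60. -115.]
```

View pics/w1.png

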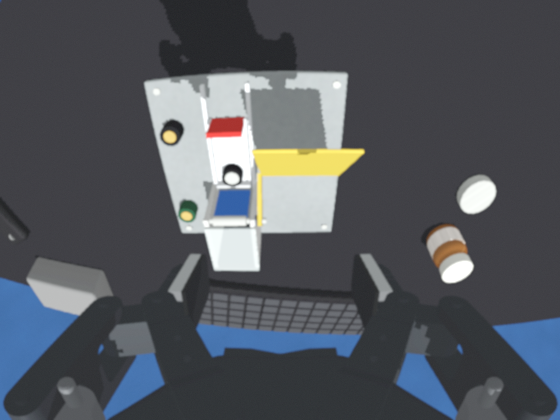

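The wrist view shows the fingertips at about (190,270) and (370,270), the red tab at (226,127), the yellow paddle end-on at (310,160) and the blue flap at (233,203). I'll find the real fingertip positions in the tool frame.

```bash
cat >> g.py <<'E'
def fpts(f):
    z=f["z_map"];K=f["K"];v,u=np.mgrid[:z.shape[0],:z.shape[1]]
    x=(u-K[0,2])/K[0,0];y=(v-K[1,2])/K[1,1];r=np.hypot(x,y)+1e-9
    s=np.tan(np.minimum(r,1.5))/r
    P=np.stack([x*s*z,y*s*z,z],-1);T=f["world_from_camera"];return P@T[:3,:3].T+T[:3,3]
def tips(f,s):
    W=fpts(f);R=np.array(s["eef_rot"]);p=np.array(s["position"]);T=(W-p)@R
    ok=(f["z_map"]>0)&(abs(T[...,0])<.03)&(T[...,2]>-.045)&(T[...,2]<.02)
    for sg in(1,-1):
        m=ok&(sg*T[...,1]>.025)&(sg*T[...,1]<.07);q=T[m]
        if len(q):print("finger",sg,len(q),"min",np.percentile(q,1,axis=0).round(4),"max",np.percentile(q,99,axis=0).round(4))
    L=W.copy();L[...,:2]=(W[...,:2]-O)@R2
    H=cv2.cvtColor(f["img"],cv2.COLOR_BGR2HSV).astype(int);h,S,V=H[...,0],H[...,1],H[...,2]
    for c,m in(("red",((h<8)|(h>172))&(S>150)&(V>90)),("yel",(h>22)&(h<35)&(S>150)),("blue",(h>105)&(h<130)&(S>130)&(V>60))):
        q=L[m&(abs(L[...,0])<.16)&(abs(L[...,1])<.13)&(L[...,2]<.15)]
        if len(q):print(c,len(q),"med",np.median(q,0).round(4),"min",np.percentile(q,3,axis=0).round(4),"max",np.percentile(q,97,axis=0).round(4))
    pl=(S<60)&(V>90)&(abs(L[...,2]-.008)<.004)&(abs(L[...,0])<.17)&(abs(L[...,1])<.15)
    q=L[pl];print("plate",np.percentile(q,.3,axis=0).round(4),np.percentile(q,99.7,axis=0).round(4))
E
python3 -c "
from g import *
tips(dict(np.load('w1.npz')),env.read_state())"
```

```text
finger 1 2089 min [-0.0102  0.0306 -0.0442] max [ 0.0118  0.0442 -0.007 ]
finger -1 2083 min [-0.01   -0.0505 -0.0444] max [ 0.012  -0.0369 -0.0069]
red 539 med [-0.0925 -0.0002  0.032 ] min [-0.0934 -0.0159  0.0124] max [-0.0893  0.015   0.0437]
yel 61 med [-0.1201  0.0736  0.1278] min [-0.1216  0.0687  0.1241] max [-0.1158  0.0803  0.1291]
blue 739 med [-0.0014  0.0003  0.0433] min [-0.0023 -0.0169  0.0219] max [-0.0005  0.0173  0.0622]
plate [-0.142  -0.0886  0.0046] [0.0818 0.1247 0.0119]
```

View pics/s1.png

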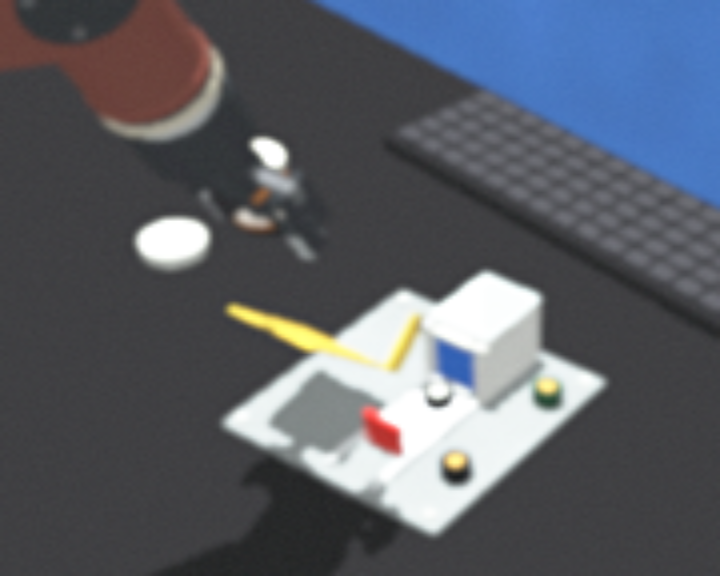

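```bash
python3 -c "
from g import *
go(-.105,.041,.15)"
```

```text
d cm [ 1.52 -1.54 -8.  ]
rv [-0.002 -0.002  0.002] 0.2
rv [ 1.306  0.215 -2.846] 179.9
station [-0.1175  0.0587] 0.23 F [-0.3  0.1  0.2] w 0.06831274441851079 t 1.6167 q [ -12.  -35.  131.   10.   60. -115.]
```

Request:
arm_command(plan=[[-0.6, 1.5, -1.7, -3, 0, 0, 0], [-0.6, 1.5, -1.7, -6, 0, 0, 0], [-0.6, 1.5, -1.7, -8, 0, 0, 0], [-0.6, 1.5, -1.7, -8, 0, 0, 0]])

```text
clock: 1.95
position: [0.4632, 0.0225, 0.1454]
eef_rot: [[-0.898, -0.165, 0.408], [-0.148, 0.986, 0.073], [-0.415, 0.005, -0.91]]
wrist_force: [-0.7, 1.1, -0.4]
width: 0.0684
```

```bash
python3 -c "
from g import *
go(-.105,.041,.025)"
```

```text
d cm [  0.35  -0.15 -12.04]
rv [-0.003 -0.009 -0.004] 0.6
rv [-1.296 -0.221  2.852] 179.9
station [-0.1082  0.043 ] 0.1454 F [-0.7  1.1 -0.4] w 0.06837885942327236 t 1.95 q [ -14.  -26.  136.   13.   49. -120.]
```

Request:
arm_command(plan=[[-0.6, 0.2, 0, -1.5, 0, 0, 0], [-0.6, 0.2, 0, -3, 0, 0, 0], [-0.6, 0.2, 0, -4.5, 0, 0, 0], [-0.6, 0.2, 0, -6, 0, 0, 0], [-0.6, 0.2, 0, -6, 0, 0, 0]])

```text
clock: 2.37
position: [0.468, 0.0218, 0.0896]
eef_rot: [[-0.895, -0.164, 0.415], [-0.148, 0.986, 0.071], [-0.421, 0.003, -0.907]]
wrist_force: [1.4, 0.3, 0.6]
width: 0.0681
```

```bash
python3 -c "
from g import *
go(-.105,.041,.025)"
```

```text
d cm [-0.12 -0.08 -6.46]
rv [-0.002 -0.003 -0.003] 0.3
rv [-1.305 -0.219  2.847] 179.9
station [-0.1037  0.0416] 0.0896 F [1.4 0.3 0.6] w 0.06808327707687985 t 2.3667 q [ -14.  -19.  138.   16.   40. -124.]
```

```bash
python3 -c "
from g import *
f=grab_frame('wrist');cv2.imwrite('pics/w2.png',f['img']);tips(f,env.read_state());go(-.105,.041,.025)"
```

```text
finger 1 3643 min [-0.0085  0.026  -0.0439] max [0.0221 0.069  0.0163]
finger -1 2098 min [-0.0089 -0.0469 -0.0441] max [ 0.0131 -0.0333 -0.0066]
red 1907 med [-0.0927 -0.0004  0.031 ] min [-0.0936 -0.0167  0.0106] max [-0.0889  0.0154  0.0433]
yel 1283 med [-0.1293  0.0731  0.0999] min [-0.1314  0.0393  0.0854] max [-0.1059  0.0987  0.1014]
blue 1652 med [0.0049 0.0006 0.0438] min [ 0.0003 -0.0173  0.0213] max [0.0102 0.0177 0.0627]
plate [-0.1422 -0.0882  0.0044] [0.0799 0.1235 0.0116]
d cm [-0.2  -0.05 -6.6 ]
rv [-0.002 -0.001 -0.003] 0.2
rv [-1.307 -0.218  2.846] 179.9
station [-0.103   0.0412] 0.091 F [-0.5  1.   1.5] w 0.06808717451582358 t 2.4167 q [ -14.  -19.  138.   15.   40. -124.]
```

View pics/w2.png

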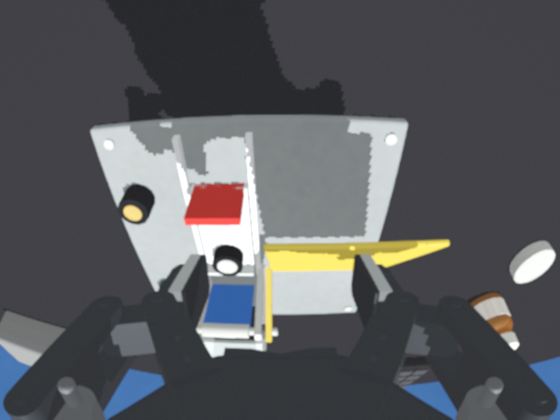

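The left finger (365,280) bears on the paddle and the flap is starting to open. The right finger is lined up behind the tab. Now I'll press the paddle level.

Request:
arm_command(plan=[[-0.6, -0.2, 0, -1.5, 0, 0, 0], [-0.6, -0.2, 0, -3, 0, 0, 0], [-0.6, -0.2, 0, -4.5, 0, 0, 0], [-0.6, -0.2, 0, -6, 0, 0, 0], [-0.6, -0.2, 0, -6.4, 0, 0, 0]])

```text
clock: 2.83
position: [0.4685, 0.0204, 0.0279]
eef_rot: [[-0.893, -0.163, 0.419], [-0.147, 0.987, 0.07], [-0.425, 0.001, -0.905]]
wrist_force: [1.4, 0.9, 2.4]
width: 0.0684
```

Request:
arm_command(plan=[[-0.6, 0, 0, 0, 0, 0, 0], [-0.6, 0, 0, 0, 0, 0, 0]])

```text
clock: 3.0
position: [0.4681, 0.0203, 0.0283]
eef_rot: [[-0.894, -0.163, 0.418], [-0.147, 0.987, 0.07], [-0.424, 0.001, -0.906]]
wrist_force: [1.0, 0.8, 2.1]
width: 0.068
```

```bash
python3 -c "
from g import *
f=grab_frame('wrist');cv2.imwrite('pics/w3.png',f['img']);tips(f,env.read_state());go(-.105,.041,.025)"
```

```text
finger 1 8540 min [-0.0269  0.0254 -0.0438] max [0.0294 0.0695 0.0188]
finger -1 6534 min [-0.0194 -0.0659 -0.044 ] max [ 0.0295 -0.0254  0.0198]
red 1859 med [-0.0927  0.0085  0.0245] min [-0.0939 -0.0161  0.0084] max [-0.0885  0.0164  0.0431]
yel 9051 med [-0.1052  0.0649  0.03  ] min [-0.1273  0.0369  0.0263] max [-0.0279  0.1129  0.0317]
blue 66 med [-0.1548  0.0052  0.1144] min [-0.1598 -0.0285  0.104 ] max [-0.1268  0.1088  0.1189]
plate [-0.1426 -0.0882  0.0042] [0.0513 0.1228 0.0116]
d cm [-0.13  0.08 -0.33]
rv [-0.001  0.001 -0.001] 0.1
rv [-1.312 -0.216  2.845] 179.9
station [-0.1039  0.04  ] 0.0283 F [0.5 0.5 2. ] w 0.06809687382548466 t 3.05 q [ -14.  -10.  139.   20.   29. -130.]
```

View pics/w3.png

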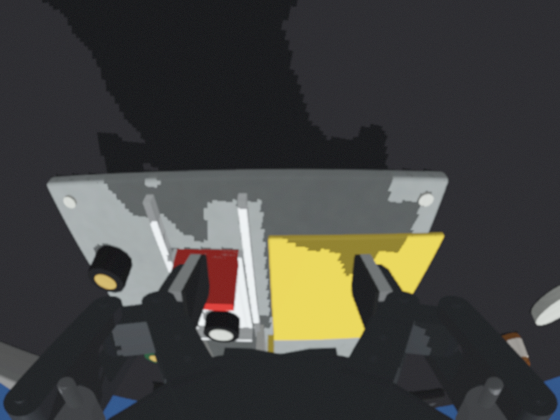

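Paddle pressed nearly level, rocker about 0.75. The tab and right finger (190,280) are in line. Now the push.

Request:
arm_command(plan=[[-0.6, 0.5, 0.08, -0.05, 0, 0, 0], [-0.6, 1.0, 0.16, -0.05, 0, 0, 0], [-0.6, 1.5, 0.24, -0.1, 0, 0, 0], [-0.6, 2.0, 0.32, -0.1, 0, 0, 0], [-0.6, 2.5, 0.41, -0.1, 0, 0, 0]])

```text
clock: 3.47
position: [0.4919, 0.0243, 0.0256]
eef_rot: [[-0.895, -0.162, 0.415], [-0.146, 0.987, 0.07], [-0.421, 0.002, -0.907]]
wrist_force: [-7.3, -0.5, 6.0]
width: 0.0684
```

```bash
python3 -c "
from g import *
f=grab_frame('wrist');np.savez('w4.npz',**f);cv2.imwrite('pics/w4.png',f['img']);tips(f,env.read_state());go(-.025,.041,.0258)"
```

```text
finger 1 7194 min [-0.0274  0.0254 -0.0441] max [0.0296 0.0695 0.0122]
finger -1 7423 min [-0.0141 -0.0657 -0.044 ] max [ 0.0296 -0.0254  0.019 ]
red 1552 med [-0.0741  0.0099  0.0283] min [-0.0753 -0.0162  0.0147] max [-0.07    0.0169  0.0432]
yel 16776 med [-0.1006  0.0673  0.0282] min [-0.1263  0.0371  0.0258] max [-0.0269  0.1131  0.0296]
blue 69 med [-0.1304  0.0042  0.1116] min [-0.1355 -0.0282  0.1019] max [-0.1025  0.1083  0.1164]
plate [-0.1424 -0.088   0.0043] [0.0635 0.1225 0.0117]
d cm [ 5.28  0.98 -0.02]
rv [-0.001 -0.001 -0.001] 0.1
rv [ 1.309  0.216 -2.847] 180.0
station [-0.0787  0.0398] 0.026 F [-2.1  0.6  1.2] w 0.06819753082387285 t 3.5167 q [ -13.   -6.  136.   20.   28. -128.]
```

Request:
arm_command(plan=[[-0.6, 0.5, 0.08, 0, 0, 0, 0], [-0.6, 1.0, 0.16, 0, 0, 0, 0], [-0.6, 1.5, 0.24, 0, 0, 0, 0], [-0.6, 2.0, 0.32, 0, 0, 0, 0], [-0.6, 2.5, 0.41, 0, 0, 0, 0]])

```text
clock: 3.93
position: [0.5167, 0.0284, 0.0253]
eef_rot: [[-0.895, -0.162, 0.415], [-0.146, 0.987, 0.07], [-0.421, 0.002, -0.907]]
wrist_force: [-5.5, -0.7, 5.1]
width: 0.068
```

```bash
python3 -c "
from g import *
f=grab_frame('wrist');np.savez('w5.npz',**f);cv2.imwrite('pics/w5.png',f['img']);tips(f,env.read_state());go(-.0215,.041,.0258)"
```

```text
finger 1 7155 min [-0.0277  0.0254 -0.044 ] max [0.0296 0.0694 0.0128]
finger -1 7425 min [-0.0142 -0.0657 -0.0439] max [ 0.0295 -0.0254  0.019 ]
red 1714 med [-0.0489  0.0097  0.0265] min [-0.0503 -0.0162  0.0091] max [-0.0444  0.0169  0.0431]
yel 28005 med [-0.0961  0.0692  0.029 ] min [-0.1263  0.0369  0.0262] max [-0.0273  0.1133  0.0309]
blue 158 med [-0.0945  0.001   0.1014] min [-0.11   -0.0196  0.0175] max [0.0674 0.1084 0.1154]
plate [-0.1422 -0.088   0.0044] [0.0778 0.1221 0.0117]
d cm [3.15 0.62 0.  ]
rv [-0.001 -0.001 -0.001] 0.1
rv [ 1.309  0.216 -2.848] 180.0
station [-0.0536  0.04  ] 0.0258 F [-2.2  0.   0.8] w 0.06849179313581845 t 3.9833 q [ -11.   -2.  132.   19.   27. -126.]
```

View pics/w5.png

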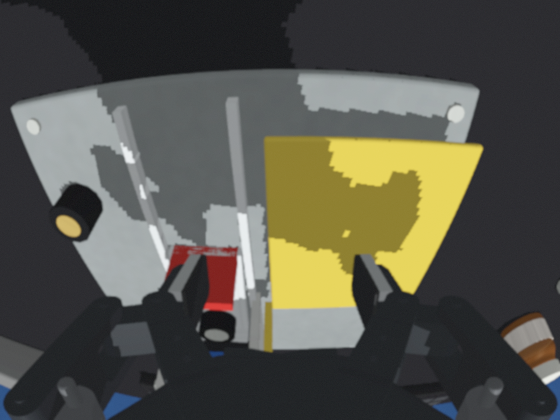

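Tab at x = -50 mm, paddle still down and the hand is clear of the chamber. Continuing.

Request:
arm_command(plan=[[-0.6, 0.5, 0.08, 0, 0, 0, 0], [-0.6, 1.0, 0.16, 0, 0, 0, 0], [-0.6, 1.5, 0.24, -0.05, 0, 0, 0], [-0.6, 2.0, 0.32, -0.05, 0, 0, 0], [-0.6, 2.4, 0.39, -0.05, 0, 0, 0]])

```text
clock: 4.4
position: [0.5408, 0.0322, 0.025]
eef_rot: [[-0.895, -0.162, 0.416], [-0.146, 0.987, 0.07], [-0.421, 0.002, -0.907]]
wrist_force: [-5.5, -1.4, 4.9]
width: 0.0682
```

```bash
python3 -c "
from g import *
f=grab_frame('wrist');np.savez('w6.npz',**f);cv2.imwrite('pics/w6.png',f['img']);tips(f,env.read_state());go(-.0215,.041,.0258)"
```

```text
finger 1 6558 min [-0.0095  0.0255 -0.0441] max [0.0297 0.0695 0.0034]
finger -1 7485 min [-0.015  -0.0657 -0.0439] max [ 0.0295 -0.0254  0.0186]
red 1602 med [-0.0243  0.0102  0.0284] min [-0.0257 -0.0159  0.0142] max [-0.0197  0.0173  0.0433]
yel 42087 med [-0.0944  0.0697  0.0309] min [-0.1268  0.0367  0.0267] max [-0.0259  0.1131  0.0336]
blue 732 med [0.0241 0.0062 0.0424] min [-0.1541 -0.0121  0.0321] max [0.0338 0.0784 0.1235]
plate [-0.1419 -0.0879  0.0048] [0.0784 0.1218 0.0118]
d cm [0.76 0.23 0.05]
rv [-0.001 -0.001 -0.001] 0.1
rv [ 1.309  0.216 -2.848] 180.0
station [-0.0294  0.0399] 0.0253 F [-3.   0.6  2.5] w 0.0686467682013428 t 4.45 q [ -10.    2.  129.   18.   27. -124.]
```

Request:
arm_command(plan=[[-0.6, 0.2, 0.03, -0.05, 0, 0, 0], [-0.6, 0.4, 0.06, -0.1, 0, 0, 0], [-0.6, 0.6, 0.1, -0.1, 0, 0, 0], [-0.6, 0.75, 0.12, -0.1, 0, 0, 0], [-0.6, 0.85, 0.14, -0.1, 0, 0, 0]])

```text
clock: 4.87
position: [0.5479, 0.0334, 0.0236]
eef_rot: [[-0.896, -0.162, 0.414], [-0.146, 0.987, 0.07], [-0.419, 0.002, -0.908]]
wrist_force: [-24.5, -6.1, 21.6]
width: 0.0684
```

```bash
python3 -c "
from g import *
f=grab_frame('wrist');np.savez('w7.npz',**f);cv2.imwrite('pics/w7.png',f['img']);tips(f,env.read_state());go(-.0215,.041,.0258)"
```

```text
finger 1 6566 min [-0.0089  0.0255 -0.044 ] max [0.0296 0.0693 0.0004]
finger -1 7812 min [-0.0164 -0.067  -0.044 ] max [ 0.0295 -0.0254  0.0169]
red 2092 med [-0.0179  0.0095  0.0233] min [-0.0193 -0.0159  0.0085] max [-0.0135  0.0174  0.0432]
yel 46159 med [-0.0914  0.0698  0.028 ] min [-0.1253  0.0366  0.0257] max [-0.0236  0.1132  0.0301]
blue 731 med [0.0243 0.0067 0.0438] min [-0.1467 -0.0143  0.0328] max [0.0351 0.0785 0.1223]
plate [-0.1415 -0.0876  0.005 ] [0.0777 0.122  0.0118]
d cm [0.15 0.11 0.24]
rv [-0.002 -0.004 -0.001] 0.3
rv [ 1.304  0.217 -2.85 ] 180.0
station [-0.0231  0.0402] 0.0234 F [-15.3  -4.8  13.2] w 0.06828102113418744 t 4.9167 q [ -10.    3.  128.   18.   27. -123.]
```

View pics/w7.png

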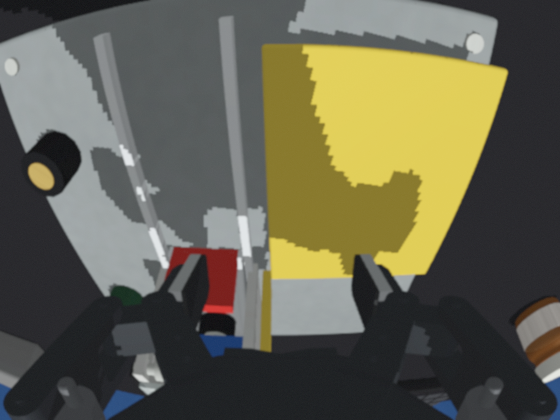

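Contact force rose sharply, so the carrier is at the stop. I'll back off along the lane with the paddle still held, then rise along the path I came down.

Request:
arm_command(plan=[[-0.6, -0.6, -0.1, 0.1, 0, 0, 0], [-0.6, -1.5, -0.25, 0.15, 0, 0, 0], [-0.6, -3.0, -0.49, 0.15, 0, 0, 0], [-0.6, -4.5, -0.73, 0.2, 0, 0, 0], [-0.6, -6.0, -0.98, 0.2, 0, 0, 0]])

```text
clock: 5.33
position: [0.4981, 0.0214, 0.0337]
eef_rot: [[-0.887, -0.159, 0.433], [-0.145, 0.987, 0.065], [-0.438, -0.005, -0.899]]
wrist_force: [3.0, 0.4, 3.3]
width: 0.0683
```

```bash
python3 -c "
from g import *
f=grab_frame('wrist');tips(f,env.read_state());go(-.105,.041,.028)"
```

```text
finger 1 7956 min [-0.0267  0.0255 -0.0445] max [0.0296 0.0694 0.0108]
finger -1 4631 min [-0.0163 -0.0691 -0.0447] max [ 0.0296 -0.0258  0.0198]
red 2422 med [-0.0181  0.0024  0.0285] min [-0.0195 -0.0125  0.0094] max [-0.0136  0.0163  0.0432]
yel 14707 med [-0.1095  0.0707  0.0393] min [-0.1302  0.0364  0.0307] max [-0.0373  0.1138  0.0422]
blue 448 med [ 0.0252 -0.003   0.0368] min [-0.1304 -0.0249  0.0248] max [0.039  0.1037 0.1214]
plate [-0.1424 -0.0881  0.0043] [0.0776 0.1224 0.0115]
d cm [-2.52 -0.15 -0.18]
rv [0.001 0.008 0.   ] 0.5
rv [-1.322 -0.213  2.841] 180.0
station [-0.0799  0.0385] 0.0298 F [ 1.3 -0.3  0.5] w 0.06847413585099917 t 5.3833 q [ -13.   -7.  136.   20.   28. -128.]
```

Request:
arm_command(plan=[[-0.6, -1.2, -0.2, 0.5, 0, 0, 0], [-0.6, -2.4, -0.2, 1.0, 0, 0, 0], [-0.6, -2.4, -0.2, 2.0, 0, 0, 0], [-0.6, -2.4, -0.2, 3.0, 0, 0, 0], [-0.6, -2.4, -0.2, 4.0, 0, 0, 0]])

```text
clock: 5.8
position: [0.4653, 0.0216, 0.0665]
eef_rot: [[-0.895, -0.161, 0.417], [-0.146, 0.987, 0.069], [-0.422, 0.001, -0.906]]
wrist_force: [-0.1, 1.3, 1.2]
width: 0.0684
```

Request:
arm_command(plan=[[-0.6, 0, 0, 1, 0, 0, 0], [-0.6, 0, 0, 2, 0, 0, 0], [-0.6, 0, 0, 3, 0, 0, 0], [-0.6, 0, 0, 4, 0, 0, 0], [-0.6, 0, 0, 5, 0, 0, 0]])

```text
clock: 6.22
position: [0.4657, 0.0216, 0.1167]
eef_rot: [[-0.894, -0.161, 0.417], [-0.146, 0.987, 0.069], [-0.423, 0.001, -0.906]]
wrist_force: [0.7, 0.1, 0.2]
width: 0.0684
```

Request:
arm_command(plan=[[-0.6, 0, 0, 2, 0, 0, 0], [-0.6, -0.5, 0, 5, 0, 0, 0], [-0.6, -1, 0, 8, 0, 0, 0], [-0.6, -2, 0, 11, 0, 0, 0], [-0.6, -2, 0, 11, 0, 0, 0]])

```text
clock: 6.63
position: [0.4479, 0.021, 0.2336]
eef_rot: [[-0.89, -0.162, 0.426], [-0.147, 0.987, 0.067], [-0.431, -0.003, -0.902]]
wrist_force: [1.9, -0.5, 1.4]
width: 0.0684
```

```bash
python3 -c "
from g import *
f=grab_frame('wrist');cv2.imwrite('pics/w8.png',f['img']);tips(f,env.read_state());go(-.105,.041,.25)
f=grab_frame('side');P=pts(f);H=cv2.cvtColor(f['img'],cv2.COLOR_BGR2HSV).astype(int)
"
```

```text
finger 1 1840 min [-0.0118  0.0337 -0.0446] max [ 0.0102  0.0472 -0.0097]
finger -1 1841 min [-0.0117 -0.0476 -0.0447] max [ 0.0102 -0.0338 -0.0099]
red 526 med [-0.0181 -0.0004  0.0333] min [-0.0193 -0.0159  0.0144] max [-0.0131  0.0153  0.0432]
blue 511 med [-0.0014 -0.0003  0.0488] min [-0.0023 -0.0169  0.034 ] max [-0.0003  0.0163  0.0622]
plate [-0.1419 -0.0885  0.0046] [0.0824 0.1244 0.0117]
d cm [ 1.94 -0.    1.94]
rv [ 0.001  0.007 -0.   ] 0.4
rv [-1.32  -0.213  2.841] 179.9
station [-0.1242  0.0441] 0.2306 F [ 0.3 -0.3 -0.4] w 0.06834021693858328 t 6.6833 q [ -15.  -36.  132.   12.   61. -118.]
```

View pics/w8.png

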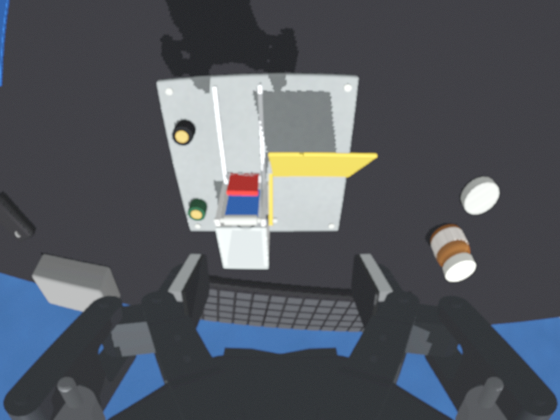

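The flap is shut (235,206) and upright. The red tab (243,184) is just outside it with its rear face at x about -18 mm, y about 0. The paddle is up and the hand clear.

Request:
arm_command(plan=[[-0.6, 0, 0, 1, 0, 0, 0], [-0.6, 0, 0, 1, 0, 0, 0], [-0.6, 0, 0, 1, 0, 0, 0], [-0.6, 0, 0, 1, 0, 0, 0]])

```text
clock: 7.07
position: [0.4452, 0.0217, 0.2351]
eef_rot: [[-0.895, -0.162, 0.415], [-0.146, 0.987, 0.07], [-0.421, 0.002, -0.907]]
wrist_force: [0.1, 0.3, -0.7]
width: 0.0682
```

```bash
python3 -c "
from g import *
go(-.105,.041,.25);print(job.finish_job())"
```

```text
d cm [ 2.16 -0.07  1.49]
rv [-0.002 -0.002 -0.001] 0.2
rv [ 1.307  0.217 -2.848] 180.0
station [-0.1262  0.0452] 0.2351 F [ 0.1  0.3 -0.7] w 0.06820723288169585 t 7.0667 q [ -15.  -36.  132.   11.   62. -118.]
the job is handed in; nothing more can be done
None
```

The carrier is home against the stop, the flap is shut and the hand is clear. I handed the job in at about 7 s on the robot's clock, and no verdict was reported.

**What I did:** I leaned the hand back 25° with the jaws about 68 mm apart. The left fingertip pressed the paddle down and held it at roughly 0.73–0.77 rad by my depth readings. The right fingertip pushed the red tab along the lane until the force jumped to about 25 N at the stop. I then backed off with the paddle still held, and rose along the path I had come down.

**Last checks:**
- **Carrier:** the wrist camera put the tab's rear face at x ≈ -18 mm (median), where -18 mm is home. Its edge readings went to -19.3 mm, still inside the 4 mm tolerance. It read y ≈ 0.
- **Flap:** upright and shut, with the paddle back up.
- **Hand:** free, with the wrist force back to noise level.
- **Bystanders:** both mounts, the block and the jar looked undisturbed in the final picture. I did not measure any bystander again, and I did not recheck the driver, mouse or bin, but the arm never went near them.
- **Not measured directly:** flap-to-carrier contact; I saw no sign of any.

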